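# Vent and open the pressure flask by the front door

## Robot

A 7-joint arm with a two-finger parallel gripper is mounted at the origin on the work surface. World frame = base frame: x ahead of the robot, y to its left, z up, the work surface at z = 0. Lengths are in m, angles in rad, forces in N, time in s.
With the tool pointing down it reaches from about 0.425 to 0.925 m from the base axis. Payload 6.8 kg.
Tool frame: the origin (TCP) lies between the finger pads; the fingertips stand 25 mm ahead of it and the grasp point (between the pads) lies 6 mm ahead of it; x points along the fingers, y is the direction in which the jaws open and shut, and the axes are right-handed (so a half turn about x gives the same grasp; the last joint's range is limited). The gripper opens to 88 mm and grips with 3 to 60 N. Pads are 20 mm wide; open, the fingers measure 115 mm over their backs; the gripper's body (75 mm by 178 mm) begins 61 mm behind the grasp point.
Start: joints at [-1.357, 0.477, 0.022, 1.555, -0.011, 1.109, -0.083], TCP at [0.213, 0.64, 0.248] pointing down, gripper open.
Joint ranges: [-2.96, 2.96], [-0.34, 2.1], [-1.41, 1.46], [0.24, 2.44], [-1.37, 4.51], [0.17, 1.92], [-2.96, 2.96]. Speed limits (rad/s): [2.39, 2.39, 3.14, 3.14, 3.14, 3.14, 3.14].

## Interface

Orientations are given as a rotation vector (axis times angle).
In Python, from rig import bot, claw, imaging, ticket, nets gives the robot as it stands. Calls block until the motion is done:
- bot.move_ptp(position, orientation): joint-space move of the TCP to a pose.
- bot.servo_line(position, v=0.15, rot=None): straight line of the TCP; rot=None keeps the orientation; v is the mean speed in m/s.
- bot.goto_joints(angles): joint-space move.
- claw.set_gripper(opening): finger opening in m; the grip force is fixed at half the most; returns when the fingers have stopped.
- bot.hold(seconds).
- bot.ik(position, orientation): joint angles nearest the present ones, or None.
- imaging.camera(name): name is "scene" or "top" or "wrist"; returns the picture (420x560x3 uint8, red, green, blue); there is no depth.
- imaging.camera_model(name): a dict with "camera_matrix" (3x3 intrinsics, pixels), "cam_to_world" (4x4, takes a point from camera to world coordinates). Camera axes: x right, y up, looking along -z (the intrinsics and any distortion apply to the point x, -y, -z); pixel columns grow to the right and rows downward; lengths in m; the calibration is good to about 2 mm. A picture is of the moment at which its call begins: read the wrist's pose just before it. camera_model takes no time and is no camera call; for the wrist camera it gives the pose at the moment of the call.
A pose or a line that the arm cannot do raises bot.PlanningError and nothing moves.
- ticket.job_done(): hands the job in, once; it reports no verdict.
Trained networks look in the newest picture that a camera, given by its name, has taken for a name from the list of things; names that differ only in an ending like _2 or _b are one class to them, and where a whole thing is asked for, a point or a joint stands for the part that bears it (a point fixed in the world has none). Each returns a list of dicts, best first, with "confidence" (0 to 1); they miss things now and then, are a little off and sometimes report something else, mostly with a low value. They report only what shows in the picture. A call takes as long as a camera call. They do not tell look-alikes from the thing itself.
- nets.look_for(camera, query): "at" ([x, y, z] in m, in the coordinates of the camera as it stood for that picture, good to about 4 mm: the middle of the surface that is visible of it).
- nets.pinpoint(camera, query): "at" ([x, y, z] in m, in the coordinates of the camera as it stood for that picture, good to about 4 mm: a listed point, or the origin of a listed thing).
Readings, each from a call of its own:
- bot.current_time_s(): time.
- bot.current_joint_pos(): joint angles.
- bot.current_qd(): joint speeds.
- bot.current_joint_efforts(): joint torques, N m.
- bot.current_ee_pos(): TCP position.
- bot.current_tcp_rot(): TCP orientation.
- bot.current_wrist_force(): force on the tool from outside, world axes, zero at the start.
- bot.current_ft_torque(): the same for the moment, N m.
- bot.current_gripper_width(): finger opening in m.
Only numpy, scipy, OpenCV 4.12 (cv2) and the standard library are available. Lean on these libraries where they do the work, as an engineer would, in place of code of your own. Each camera call takes 0.05 s, during which the arm holds its last target. There are 200 camera calls.

## Task

Open the silver flask in its dock: turn its cap anticlockwise until you feel the first stop and keep it lightly against that stop for about a second to vent it, without forcing it; then press the cap down without leaning on it hard, turn it on past the stop and lift it off. Lower the cap, right way up, into the white bowl, let go only once it rests there, and leave the bowl, the kettlebell and the ball where they are.

Things in the scene. Friction and masses are not known exactly. Their poses are not given: they have to be found in the camera images.
- flask: Silver aluminium flask, 150 mm tall, body 76 mm across, clamped upright and unable to turn in a 130 x 130 mm wooden dock fixed to the shelf top. Origin: centre of the dock's underside, z up. The flask's shoulder is 120 mm above it; the neck is hidden in the cap.
- flask_mouth (a point): Top centre of the flask's neck (33 mm across, 30 mm tall), hidden under the cap. How the cap works: anticlockwise from above it turns freely (up to 0.15 Nm) for 0.2 to 0.75 rad, unknown beforehand, to the first stop. There it must be pressed down at least 5 mm (8 mm is grounded) against a spring: 5 N at rest, 11 N grounded.
- cap_grip (a point): Centre of the orange grip bar on top of the black cap, which sits on the flask at the start. x along the bar, z up. Bar 52 mm long (x), 14 mm wide (y), 30 mm tall; the round face it stands on is 15 mm below this point. Kept down past the first stop, the cap is caught until 0.56 rad beyond it, is free to lift from there, and meets a solid last stop at 0.95 rad.
- cap: The loose black cap with its orange bar, about 150 g. Skirt 60 mm across and 34 mm tall; origin at the centre of the skirt's lower rim, 49 mm below the centre of the bar; z up, x along the bar. Two lugs inside the skirt hook under a collar on the neck and are pushed up by the spring.
- stop (a joint): Twist of the first stop inside the flask's collar, rad: 0 when nothing bears on it, positive when the cap is turned anticlockwise against it; a stiff spring, 6 Nm per rad (0.01 is 0.06 Nm). 0.02 is a light, definite touch; beyond 0.08 (0.5 Nm) the stop is overstrained.
- bowl: White ceramic bowl, loose, 500 g, rim 176 mm across, 45 mm tall. Origin at the centre of its underside, z up.
- bowl_in (a point): Centre of the bowl's inner floor, where the cap goes. z up.
- ball_center (a point): Centre of the blue hard rubber massage ball, 64 mm across, resting on a small wooden ring. Leave alone.
- kettlebell: Red 4 kg kettlebell, 130 mm across and 186 mm tall with its handle; origin at the centre of its underside. Leave alone.
Not all that is in view belongs to the job. What is meant by the cap is not turquoise or yellow, and is the smaller of those in its own colour.

How it is judged:
On the way, in this order (a step that is already met when the one before it is completed fails the run):
1. the cap, not pressed down, bears lightly on the first stop for half a second (value of joint stop above 0.006 rad and z of cap_grip in the frame of flask_mouth above 0.028 m), for 0.5 s.
2. the cap is pressed down at least 4 mm (z of cap_grip in the frame of flask_mouth below 0.027 m), for 0.1 s.
3. the cap is lifted clear of the flask (z of cap_grip in the frame of flask_mouth above 0.055 m), for 0.1 s.
4. the cap rests in the bowl while still held by the fingers (contact force between cap and bowl above 0.2 N and contact force between the fingers and cap above 1 N), for 0.05 s.
At the end, for the whole second after the job is handed in: The cap rests in the bowl, released and at rest, upright within 0.4 rad, its axis within 50 mm of the bowl's centre; the bowl stands upright (horizontal distance between cap_grip and bowl_in below 0.05 m and z of cap_grip in the frame of bowl_in below 0.07 m and angle between cap_grip's own z axis and vertical below 0.4 rad and contact force between cap and bowl above 0.2 N and angle between bowl's own z axis and vertical below 0.1 rad and linear speed of each of cap, bowl below 0.02 m/s); the robot touches nothing.
It fails at once if the first stop is overstrained (over 0.5 Nm) (value of joint stop above 0.085 rad).
It fails at once if the cap is pressed or knocked against the flask with more than 25 N (contact force between cap and flask above 25 N).
It fails at once if the bowl is pushed more than 30 mm (distance of bowl from where it was at the start of the episode above 0.03 m).
It fails at once if the kettlebell is moved more than 20 mm (distance of kettlebell from where it was at the start of the episode above 0.02 m).
It fails at once if the ball is moved more than 20 mm (distance of ball_center from where it was at the start of the episode above 0.02 m).
It also fails if it takes over 72 s, if anything falls off the work surface, if the arm or the gripper's body presses on something with over 40 N, if the wrist force passes 120 N, or if a joint passes its speed limit or range.

## Working session

There is one attempt and no reset: what is moved stays moved. The work goes in short steps, each a Python script; the robot and the scene stay as the last script left them, time stands still between calls to the robot, and variables do not carry over. Pictures are saved under pics/ and viewed, about 8 in all and at most 12, crops included, and the job is handed in when it is done.

```bash
ls; mkdir -p pics; cat > h.py <<'E'
import numpy as np, cv2
from rig import bot, claw, imaging, ticket, nets
from scipy.spatial.transform import Rotation as R
def snap(n,f=None):
    M=imaging.camera_model(n); im=imaging.camera(n)
    if f: cv2.imwrite('pics/'+f,im[:,:,::-1])
    return im,M
def w(M,p): return (M['cam_to_world']@np.r_[p,1])[:3]
def pix(M,P):
    c=np.linalg.inv(M['cam_to_world'])@np.r_[P,1]; q=M['camera_matrix']@[c[0],-c[1],-c[2]]; return q[:2]/q[2]
E
python3 - <<'E'
from h import *
np.set_printoptions(precision=3,suppress=True)
ims=[]
for n in ['scene','top']:
    im,M=snap(n,n+'0.png'); 
    print(n,M.keys(),M['cam_to_world'][:3,3])
    for q in ['flask','flask_mouth','cap_grip','cap','bowl','bowl_in','ball_center','kettlebell']:
        for d in nets.pinpoint(n,q):
            P=w(M,d['at']); print(q,round(d['confidence'],2),P,pix(M,P).round())
print(bot.current_time_s(),bot.current_tcp_rot(),bot.current_ee_pos())
E
```

```text
pics
scene dict_keys(['camera_matrix', 'cam_to_world']) [1.156 0.045 1.034]
flask 0.89 [ 0.54  -0.198  0.002] [230. 223.]
flask_mouth 0.9 [ 0.54  -0.194  0.151] [225. 195.]
cap_grip 0.9 [ 0.696 -0.19   0.065] [220. 260.]
cap_grip 0.74 [ 0.538 -0.194  0.181] [223. 187.]
cap_grip 0.68 [ 0.396 -0.185  0.064] [240. 173.]
cap_grip 0.57 [ 0.557 -0.068  0.05 ] [271. 223.]
cap 0.98 [ 0.694 -0.195  0.   ] [222. 269.]
cap 0.74 [ 0.396 -0.185  0.001] [242. 186.]
cap 0.65 [ 0.562 -0.067  0.003] [272. 233.]
cap 0.62 [ 0.538 -0.194  0.128] [226. 199.]
bowl 0.7 [0.473 0.206 0.002] [363. 215.]
bowl_in 0.94 [0.469 0.203 0.005] [363. 213.]
bowl_in 0.74 [ 0.541 -0.196  0.002] [231. 223.]
bowl_in 0.38 [ 0.539 -0.195  0.128] [225. 199.]
ball_center 0.57 [0.501 0.435 0.037] [443. 222.]
kettlebell 0.56 [ 0.607 -0.465  0.002] [138. 235.]
kettlebell 0.18 [ 0.537 -0.196  0.   ] [231. 223.]
top dict_keys(['camera_matrix', 'cam_to_world']) [ 0.497 -0.001  1.176]
flask 0.66 [ 0.545 -0.193  0.001] [357. 213.]
flask_mouth 0.66 [ 0.535 -0.192  0.149] [366. 214.]
flask_mouth 0.27 [ 0.543 -0.194 -0.   ] [357. 213.]
cap_grip 0.96 [ 0.398 -0.182  0.066] [357. 265.]
cap_grip 0.91 [ 0.693 -0.187  0.071] [359. 158.]
cap_grip 0.77 [ 0.56  -0.059  0.051] [312. 206.]
cap_grip 0.7 [ 0.536 -0.194  0.182] [369. 213.]
cap_grip 0.18 [0.501 0.438 0.035] [138. 226.]
cap 0.89 [ 0.696 -0.19  -0.003] [356. 161.]
cap 0.87 [ 0.537 -0.194  0.131] [366. 214.]
cap 0.75 [ 0.565 -0.062 -0.001] [312. 206.]
cap 0.59 [ 0.397 -0.183  0.001] [354. 264.]
bowl 0.61 [0.475 0.212 0.005] [218. 236.]
bowl 0.52 [ 0.612 -0.465 -0.   ] [451. 190.]
bowl_in 0.86 [0.473 0.209 0.007] [219. 236.]
ball_center 0.68 [0.498 0.435 0.037] [138. 227.]
kettlebell 0.78 [ 0.61  -0.463 -0.   ] [450. 191.]
0.9 [ 0.253  1.556 -0.253] [0.214 0.64  0.248]
```

```bash
python3 - <<'E'
import cv2,numpy as np
a=cv2.imread('pics/top0.png')[130:300,120:480]
cv2.imwrite('pics/c1.png',cv2.resize(a,None,fx=2.2,fy=2.2,interpolation=cv2.INTER_CUBIC))
E
```

```text
(no output)
```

View pics/scene0.png

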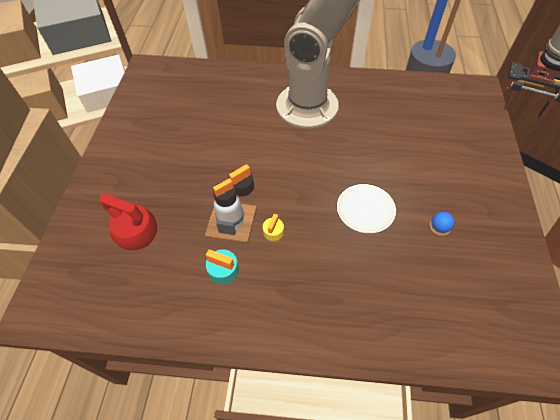

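View pics/c1.png

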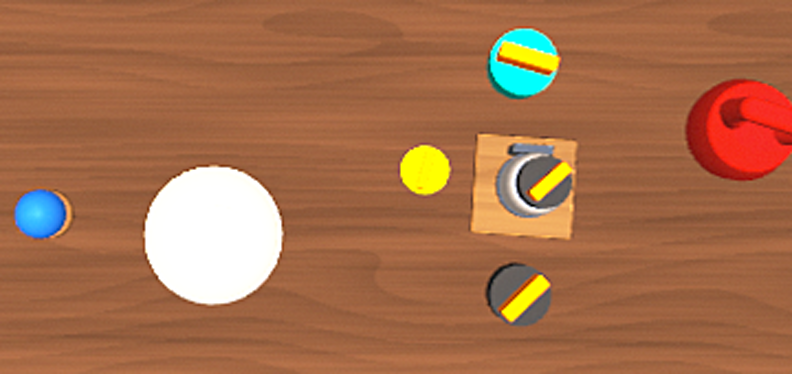

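Lookalikes: the black cap on the flask (scene 223,187), a larger black one on the table (240,173), turquoise (220,260), and yellow (271,223). I take the one on the flask, at z≈0.181, which matches the dock geometry. In the top picture its bar points at about -55° in the world frame. Next I check the joint range and take a close look.

```bash
cat >> h.py <<'E'
def rv(a): # tool down, jaw axis at world angle a
    c,s=np.cos(a),np.sin(a)
    return R.from_matrix(np.array([[0,c,s],[0,s,-c],[-1,0,0]])).as_rotvec()
np.set_printoptions(precision=4,suppress=True)
E
python3 - <<'E'
from h import *
P=[.538,-.194]
for b in (np.radians(35.4),np.radians(-144.6)):
    for d in (0,.8,1.6):
        q=bot.ik(P+[.196],rv(b+d)); print(round(b,2),d,q)
a=np.radians(35.4)
p=bot.current_ee_pos(); bot.servo_line([p[0],p[1],.36])
q=[bot.ik(P+[.36],rv(x)) for x in (a,a-np.pi)]
print(q)
q=[x for x in q if x is not None]; q=min(q,key=lambda x:x[6])
bot.move_ptp(P+[.36],R.from_rotvec(rv(a)).as_rotvec() if abs(q[6]-bot.ik(P+[.36],rv(a))[6])<.1 else rv(a-np.pi))
print(bot.current_joint_pos(),bot.current_time_s())
im,M=snap('wrist','w1.png')
for qn in ['cap_grip','flask_mouth','cap']:
    for d in nets.pinpoint('wrist',qn): Q=w(M,d['at']); print(qn,round(d['confidence'],2),Q,pix(M,Q))
E
```

```text
0.62 0 [-0.4768  0.5364  0.9808  1.903  -0.533   0.9895  1.3633]
0.62 0.8 [-0.3369  0.4504  0.7566  1.8958 -0.3782  0.9429  2.0146]
0.62 1.6 [-0.3619  0.4619  0.794   1.8971 -0.4018  0.9485  2.8375]
-2.52 0 [-0.6069  0.7332  1.276   1.9088 -0.7884  1.1265 -1.5396]
-2.52 0.8 [-0.455   0.5186  0.9428  1.9019 -0.5044  0.9791 -1.0055]
-2.52 1.6 [-0.484   0.5428  0.9938  1.9034 -0.5429  0.9933 -0.1688]
[array([-0.6145,  0.3693,  1.1386,  1.7102, -0.3484,  1.2877,  1.2159]), array([-0.6798,  0.4554,  1.2935,  1.7126, -0.4516,  1.3221, -1.8209])]
[-0.6804  0.4556  1.2925  1.7123 -0.4517  1.3221 -1.8207] 4.9333
cap_grip 0.88 [ 0.5572 -0.0626  0.0489] [211.3421 233.2122]
cap_grip 0.65 [ 0.3967 -0.1806  0.0606] [355.8091 234.3609]
cap_grip 0.63 [ 0.5401 -0.1929  0.1816] [274.7395 189.0032]
cap_grip 0.62 [ 0.6912 -0.1874  0.0663] [170.0053  98.6672]
cap 0.87 [ 0.5569 -0.064   0.0003] [217.7976 221.1488]
cap 0.87 [ 0.6964 -0.1887  0.0028] [181.0445  96.1601]
cap 0.66 [ 0.3955 -0.1834  0.0013] [348.9731 219.1716]
cap 0.64 [ 0.5345 -0.1939  0.1283] [279.7193 179.6608]
```

```bash
cat >> h.py <<'E'
def ray(M,u,v,z):
    d=np.linalg.inv(M['camera_matrix'])@[u,v,1]; T=M['cam_to_world']
    d=T[:3,:3]@[d[0],-d[1],-d[2]]; o=T[:3,3]; return o+d*(z-o[2])/d[2]
def bar(im,M,uv,z=.196,r=60):
    # bright orange top face near uv -> world centre and angle on plane z
    h=cv2.cvtColor(im,cv2.COLOR_RGB2HSV); m=cv2.inRange(h,(10,120,220),(30,255,255))
    n,l,s,c=cv2.connectedComponentsWithStats(m); 
    i=min((i for i in range(1,n) if s[i,4]>100),key=lambda i:np.hypot(*(c[i]-uv)))
    k=cv2.findContours((l==i).astype(np.uint8),0,2)[0][0].reshape(-1,2)
    W=np.array([ray(M,u,v,z)[:2] for u,v in k],np.float32)
    return cv2.minAreaRect(W*1000),s[i]
E
python3 - <<'E'
from h import *
M=imaging.camera_model('wrist'); im=cv2.imread('pics/w1.png')[:,:,::-1].copy()
print(bar(im,M,(275,180)))
cv2.imwrite('pics/w1c.png',cv2.resize(im[90:290,160:400][:,:,::-1],None,fx=2.5,fy=2.5))
E
```

```text
(((536.8548583984375, -194.69471740722656), (13.995382308959961, 51.96979904174805), 41.44839859008789), array([268, 165,  21,  57, 851], dtype=int32))
```

View pics/w1c.png

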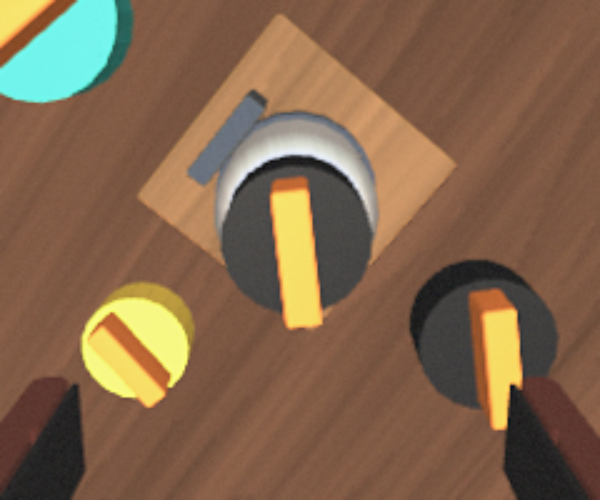

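Close crop: the black cap with its orange bar sits on the silver flask at crop (297,250). The bar measures 14.0 × 52.0 mm at z=0.196, which matches the description. The black cap on the table is the larger decoy. I'll look again from lower down, then descend.

```bash
python3 - <<'E'
from h import *
a=np.radians(41.45)-np.pi
bot.move_ptp([.537,-.1945,.29],rv(a)); bot.hold(.3)
im,M=snap('wrist','w2.png')
uv=pix(M,[.537,-.1945,.196]); r,s=bar(im,M,uv); print(uv,r,s)
a=np.radians(r[2])-np.pi if r[1][0]<r[1][1] else np.radians(r[2]-90)-np.pi
c=np.array(r[0])/1000; print(np.degrees(a),c)
if np.hypot(*(c-[.537,-.1945]))<.004 and abs(np.degrees(a)+138.5)<5:
    claw.set_gripper(.04)
    bot.servo_line([*c,.23],rot=rv(a)); bot.hold(.3); print(bot.current_wrist_force())
    bot.servo_line([*c,.197],v=.05); bot.hold(.3); print(bot.current_wrist_force(),bot.current_ft_torque(),bot.current_ee_pos())
    np.save('g.npy',[*c,a])
    for o in (.02,.0175,.016,.015):
        claw.set_gripper(o); bot.hold(.2); F=bot.current_wrist_force(); print(o,bot.current_gripper_width(),F,F[:2]@[np.cos(a),np.sin(a)])
        if np.hypot(*F[:2])>3: break
print(bot.current_time_s(),bot.current_joint_pos())
E
```

```text
[276.6909 218.915 ] ((537.342529296875, -194.10787963867188), (13.246536254882812, 51.3336181640625), 41.44868850708008) [ 267  184   19   69 1304]
-138.55131149291992 [ 0.5373 -0.1941]
[-1.1761  0.0425  0.4676]
[-0.4045  0.1791 -0.2019] [ 0.0016  0.1834 -0.0132] [ 0.5375 -0.1941  0.1972]
0.02 0.020046981304698876 [0.8398 0.1685 1.1094] -0.7409902830102428
0.0175 0.017385851696893814 [ 0.089  -0.3636 -0.183 ] 0.1739767030741895
0.016 0.015767500741708122 [0.0323 0.134  0.1312] -0.11292119242283327
0.015 0.01496350607637782 [0.0848 0.1092 0.0087] -0.1358542700572379
10.775 [-0.5285  0.5856  1.0778  1.9058 -0.6072  1.0227 -1.6012]
```

```bash
cat >> h.py <<'E'
def ft(n=8):
    F=[];T=[]
    for _ in range(n):
        F.append(bot.current_wrist_force());T.append(bot.current_ft_torque());bot.hold(.01)
    return np.mean(F,0),np.mean(T,0)
E
python3 - <<'E'
from h import *
cx,cy,a=np.load('g.npy')
claw.set_gripper(0.0); bot.hold(.3); F0,T0=ft(); print(bot.current_gripper_width(),F0,T0)
z=bot.current_ee_pos()[2]; th=0
for i in range(12):
    th+=.02; t=bot.current_time_s()
    bot.servo_line([cx,cy,.197],rot=rv(a+th)); t1=bot.current_time_s(); F,T=ft()
    print(round(th,3),round(t1-t,2),F,T[2]-T0[2],bot.current_ee_pos()[2])
    if T0[2]-T[2]>.22 or np.linalg.norm(F-F0)>6: break
np.save('th.npy',th); print(bot.current_time_s())
E
```

```text
0.013699222324481095 [1.6805 1.2008 0.1789] [ 0.3438 -0.2141 -0.0096]
0.02 0.25 [1.7348 1.3909 0.1215] 0.028379911441823138 0.19704476571440682
0.04 0.25 [1.7275 1.5525 0.571 ] 0.033043273329223494 0.19702701001528788
0.06 0.25 [0.8397 1.4124 1.4384] 0.041592781503184656 0.19703102442290724
0.08 0.25 [1.0123 1.018  1.6515] 0.04637795188448059 0.19704033192129414
0.1 0.25 [0.6042 0.7395 1.6584] 0.04107590710818248 0.19700388995825532
0.12 0.25 [0.0332 0.4693 2.0296] 0.0387925248517223 0.1970171780628582
0.14 0.25 [-0.2115  0.0276  2.0484] 0.053200934123453066 0.1970044898473018
0.16 0.25 [-0.6607 -0.2893  2.0374] 0.04995532019001213 0.19701109682319834
0.18 0.25 [-0.3258 -0.8355  2.125 ] 0.042817873387052466 0.1970026557847678
0.2 0.25 [-0.301  -0.6406  2.1592] 0.017810939802061224 0.1970238672937685
0.22 0.25 [-0.3144 -0.5506  1.9705] 0.0390960658352562 0.1970149267940476
0.24 0.25 [-0.5144 -0.2849  2.3836] 0.04688514882672062 0.1970251197460233
15.1583
```

```bash
python3 - <<'E'
from h import *
cx,cy,a=np.load('g.npy'); th=float(np.load('th.npy'))
L=[]
while th<.85:
    th+=.015
    bot.servo_line([cx,cy,.197],rot=rv(a+th)); F,T=ft(6); L.append(T[2])
    b=np.median(L[:5]); d=abs(T[2]-b); print(round(th,3),F.round(1),T[2].round(3))
    if d>.09: break
np.save('th.npy',th); print(bot.current_time_s(), bot.current_joint_pos())
E
```

```text
0.255 [-0.5 -0.2  2.5] 0.022
0.27 [-0.3  0.   2.3] 0.019
0.285 [-0.1  0.   2.7] 0.014
0.3 [-0.3  0.4  2.2] 0.012
0.315 [-0.2  0.2  2.5] 0.011
0.33 [-0.1  0.7  2.9] 0.023
0.345 [-0.4  0.8  2.4] 0.028
0.36 [-0.3  0.9  3. ] 0.019
0.375 [-0.4  0.5  2.8] -0.008
0.39 [0.2 0.4 2.9] 0.016
0.405 [-0.2  0.2  2.7] -0.01
0.42 [-0.6  0.   2.8] 0.011
0.435 [-0.5  0.1  2.4] 0.017
0.45 [-0.4 -0.3  2.6] 0.033
0.465 [-0.3 -0.3  2.7] 0.016
0.48 [-0.1 -0.1  2.4] 0.004
0.495 [-0.6 -0.1  2.6] -0.006
0.51 [-0.3  0.7  2.5] -0.036
0.525 [-0.2  1.4  3.1] -0.048
0.54 [0.1 2.4 3.5] -0.104
21.1583 [-0.4512  0.5125  0.9355  1.9022 -0.4964  0.9782 -1.1668]
```

```bash
python3 - <<'E'
from h import *
cx,cy,a=np.load('g.npy'); th=float(np.load('th.npy'))
th+=.01; bot.servo_line([cx,cy,.197],rot=rv(a+th)); print(ft())
for _ in range(3):
    bot.hold(.35); F,T=ft(); print(F,T[2],bot.current_ee_pos(),bot.current_gripper_width())
np.save('th.npy',th)
im,M=snap('top'); print(bot.current_time_s())
E
```

```text
(array([0.1653, 3.0971, 3.1251]), array([ 0.8336,  0.1387, -0.1483]))
[0.0162 4.0278 3.8907] -0.16237746115331375 [ 0.5374 -0.1938  0.197 ] 0.014299209131586228
[0.3505 4.9368 3.5846] -0.13546757060742887 [ 0.5374 -0.1939  0.197 ] 0.013495226941344111
[0.554  4.9721 3.5662] -0.15823274116987532 [ 0.5374 -0.1939  0.197 ] 0.014039161570738862
22.775
```

```bash
python3 - <<'E'
from h import *
cx,cy,a=np.load('g.npy'); th=float(np.load('th.npy'))
for k in range(1,9):
    z=.197-.001*k
    bot.servo_line([cx,cy,z],v=.02); F,T=ft(); print(k,F.round(1),T[2].round(3),bot.current_ee_pos()[2].round(4))
    if F[2]>12 : break
np.save('z.npy',z); bot.hold(.2); F,T=ft(); print(F,T[2],bot.current_time_s())
E
```

```text
1 [-0.2  5.3  5.3] -0.147 0.1961
2 [-0.4  5.5  5.8] -0.137 0.1952
3 [-0.7  5.4  6. ] -0.118 0.1942
4 [-0.6  5.6  6.1] -0.102 0.1932
5 [-0.2  5.5  5.1] -0.035 0.1922
6 [-0.9  5.2  7. ] -0.002 0.1913
7 [-1.3  5.8  7.7] -0.021 0.1904
8 [-1.2  5.9  8.4] -0.029 0.1894
[-1.2874  5.7099  8.4313] -0.010432656732861326 25.575
```

```bash
python3 - <<'E'
from h import *
cx,cy,a=np.load('g.npy'); th=float(np.load('th.npy')); z=float(np.load('z.npy')); B=None
while th<1.27:
    th+=.04
    bot.servo_line([cx,cy,z],rot=rv(a+th)); F,T=ft(5); print(round(th,3),F.round(1),T[2].round(3))
    if abs(T[2])>.25 or F[2]>16 or np.hypot(*F[:2])>10: break
np.save('th.npy',th); print(bot.current_time_s(),bot.current_joint_pos(),bot.current_gripper_width())
E
```

```text
0.59 [-1.   4.3  8.6] 0.013
0.63 [-1.   4.3  8.8] 0.021
0.67 [-0.5  3.5  8.1] 0.054
0.71 [0.1 3.3 7.4] 0.045
0.75 [-0.2  3.6  7.4] 0.023
0.79 [0.1 3.6 7.8] 0.027
0.83 [0.8 3.8 7.5] 0.029
0.87 [0.1 3.3 7.6] 0.043
0.91 [0.6 3.2 7.6] 0.042
0.95 [0.4 3.8 7.3] 0.006
0.99 [0.6 3.8 7.4] 0.014
1.03 [0.7 4.2 7.6] 0.001
1.07 [1.2 3.9 7.8] 0.019
1.11 [1.  4.4 7.9] 0.052
1.15 [1.1 4.3 7.8] 0.024
1.19 [1.4 4.2 7.9] 0.011
1.23 [0.6 4.3 7.6] 0.042
1.27 [0.4 3.9 7.8] 0.034
30.825 [-0.3193  0.4526  0.7333  1.9008 -0.3749  0.9261 -0.5547] 0.013808152336558315
```

```bash
python3 - <<'E'
from h import *
cx,cy,a=np.load('g.npy'); z=float(np.load('z.npy'))
while z<.225:
    z+=.004; bot.servo_line([cx,cy,z],v=.04); F,T=ft(4); print(round(z,3),F.round(1),T[2].round(3))
    if F[2]<-6: break
else:
    bot.servo_line([cx,cy,.32],v=.1); bot.hold(.2); print(ft(),bot.current_gripper_width())
im,M=snap('wrist','w3.png'); im,M=snap('scene','s3.png')
for q in ['cap_grip','cap']:
    for d in nets.pinpoint('scene',q): print(q,round(d['confidence'],2),w(M,d['at']))
im,M=snap('top')
for q in ['bowl_in','bowl']:
  for n in ('top','scene'):
    M=imaging.camera_model(n)
    for d in nets.pinpoint(n,q): print(n,q,round(d['confidence'],2),w(M,d['at']))
# bowl rim centre from colour
h=cv2.cvtColor(im,cv2.COLOR_RGB2HSV); m=cv2.inRange(h,(0,0,190),(180,50,255)); n,l,s,c=cv2.connectedComponentsWithStats(m); i=1+np.argmin([np.hypot(*(x-[219,236])) for x in c[1:]])
M=imaging.camera_model('top');print(s[i],ray(M,*c[i],.045)); print(bot.current_time_s())
cv2.imwrite('pics/w3b.png',cv2.resize(np.hstack([cv2.imread('pics/w3.png'),cv2.imread('pics/s3.png')]),(800,300)))
E
```

```text
0.193 [1.7 3.6 6.9] 0.02
0.197 [3.  1.9 4.3] -0.026
0.201 [1.1 1.7 0. ] -0.003
0.205 [ 0.3  1.6 -0.6] 0.007
0.209 [ 0.1  1.  -1. ] 0.021
0.213 [-0.3  0.1 -1.3] 0.003
0.217 [-0.1  0.3 -1.5] -0.01
0.221 [-0.2 -0.3 -1.1] -0.004
0.225 [ 0.  -0.  -1.1] 0.01
(array([-0.2777, -0.0617, -1.2947]), array([-0.0298,  0.1217,  0.0127])) 0.013732395678445761
cap_grip 0.96 [ 0.6954 -0.1917  0.0667]
cap_grip 0.93 [ 0.5566 -0.0651  0.0479]
cap_grip 0.64 [ 0.3958 -0.1836  0.063 ]
cap_grip 0.63 [ 0.5357 -0.1954  0.3069]
cap 0.92 [ 0.5345 -0.195   0.2494]
cap 0.91 [ 0.5618 -0.064   0.0009]
cap 0.87 [ 0.3961 -0.1854 -0.0001]
cap 0.75 [ 0.6911 -0.1939 -0.0012]
top bowl_in 0.57 [0.4699 0.2095 0.0079]
scene bowl_in 0.95 [0.47   0.2038 0.0037]
scene bowl_in 0.62 [ 0.5387 -0.1945  0.0026]
top bowl 0.92 [0.4752 0.212  0.0036]
scene bowl 0.7 [0.4733 0.2043 0.0021]
[ 186  206   62   62 3059] [0.4736 0.2092 0.045 ]
35.1917
```

View pics/w3b.png

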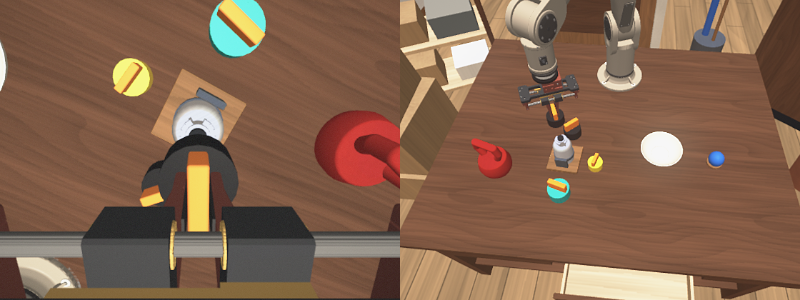

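The wrist view shows the cap held square in the fingers at (198,190). The bare flask neck is visible at (197,122) and the lugs came free. The scene view shows the cap under the gripper at (555,117), and the bowl at (661,148) hasn't moved. Now I'll place it.

```bash
python3 - <<'E'
from h import *
cx,cy,a=np.load('g.npy'); th=float(np.load('th.npy')); B=[.4725,.2075]
best=None
for d in np.arange(-1.2,1.3,.2):
    q=bot.ik([*B,.07],rv(a+th+d))
    if q is not None and abs(q[6])<2.6: best=d if best is None or abs(d)<abs(best) else best
print(best); r=rv(a+th+best)
bot.servo_line([.5,0.0,.32],v=.2); bot.move_ptp([*B,.2],r); bot.hold(.3); print(ft()[0],bot.current_joint_pos(),bot.current_time_s())
bot.servo_line([*B,.095],v=.06); bot.hold(.2); F0,_=ft(); print(F0); z=.095
while z>.05:
    z-=.001; bot.servo_line([*B,z],v=.02); F,T=ft(4)
    if F[2]-F0[2]>.6: print(round(z,4),F.round(1))
    if F[2]-F0[2]>2.2: break
bot.hold(.3); print(z,ft(),bot.current_ee_pos(),bot.current_time_s())
snap('scene','s4.png'); snap('wrist','w4.png')
cv2.imwrite('pics/c4.png',cv2.resize(np.hstack([cv2.imread('pics/w4.png'),cv2.imread('pics/s4.png')]),(800,300)))
E
```

```text
-2.220446049250313e-16
[ 0.3162 -0.0224 -1.1001] [-1.0071  0.3006  0.5733  2.0107 -0.2091  0.8862 -1.4705] 37.6583
[ 0.2429  0.0074 -1.3577]
0.086 [ 0.1 -0.4 -0.7]
0.081 [-0.5  0.1 -0.7]
0.069 [-3.5 -1.2 11.4]
0.06899999999999998 (array([-3.3439, -0.9095, 11.0264]), array([-0.3393,  0.8251,  0.0667])) [0.4726 0.2076 0.0699] 47.5583
```

View pics/c4.png

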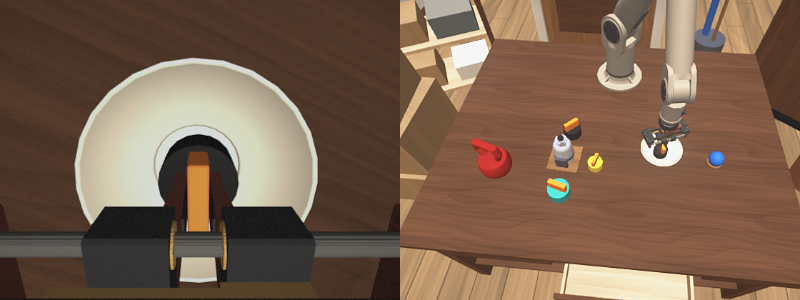

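The cap rests on the bowl floor at the expected height, with 11 N of upward reaction and the fingers still closed. Time to let go.

```bash
python3 - <<'E'
from h import *
p=bot.current_ee_pos()
bot.servo_line([.4725,.2075,.0697],v=.02); print(ft(4)[0])
claw.set_gripper(.04); bot.hold(.2); print(ft(4)[0],bot.current_gripper_width())
bot.servo_line([.4725,.2075,.17],v=.08); bot.servo_line([.4725,.2075,.3],v=.2); bot.hold(.3)
im,M=snap('wrist','w5.png'); print(ft(4)[0])
for q in ['cap_grip','bowl_in','bowl','cap']:
    print(q,[(round(d['confidence'],2),w(M,d['at']).round(3)) for d in nets.pinpoint('wrist',q)[:2]])
print(bot.current_time_s())
E
```

```text
[-1.1984  0.0182  4.9164]
[-0.4566  0.2011  0.2318] 0.04007731770612666
[ 0.21   -0.3214 -0.5461]
cap_grip [(0.84, array([0.472, 0.206, 0.054])), (0.64, array([ 0.397, -0.182,  0.064]))]
bowl_in []
bowl []
cap [(0.97, array([ 0.394, -0.181,  0.001])), (0.6, array([ 0.558, -0.065,  0.001]))]
51.5667
```

View pics/w5.png

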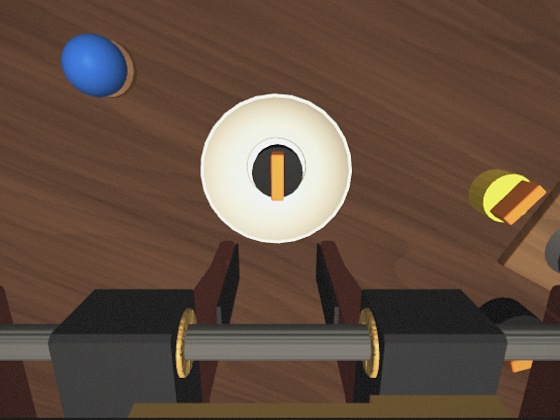

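The cap stands upright in the middle of the bowl at pixel (277,172), the fingers are clear of it, and the ball is on its ring. I'm handing it in.

```bash
python3 -c "
from h import *
ticket.job_done()"
```

```text
the job is handed in; nothing more can be done
```

The job is handed in at about 52 s of the 72 s allowed: the flask is open and its cap stands upright in the white bowl. No verdict is reported, so what follows is from my own readings.

- **Venting:** I turned the cap anticlockwise and met the first stop at about 0.5 rad. I held it there for about 1.3 s at roughly 0.16 Nm, which is about 0.025 rad on the stop, well under the 0.085 limit.
- **Opening:** I pressed the cap down about 8 mm with at most 9 N. I turned it about 0.75 rad past the stop and lifted it off with no catch.
- **Placing:** I lowered the cap until it rested on the bowl floor, with a peak reading of about 11 N and the fingers still closed. I then eased off, opened the fingers and backed away.

**Last checks:**
- The bar of the cap was found at (0.472, 0.206, 0.054), within about 3 mm of the bowl centre measured before placing.
- The last wrist picture shows the cap upright and centred and the ball on its ring.
- The network did not find the bowl in that last picture, so I judged the bowl by eye there.
- The kettlebell was out of that view. It looked unmoved in the scene picture taken just before I let go.

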